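Slide the nest plate under the capping bridge

ROBOT

A 6-joint arm with a two-finger parallel gripper is mounted at the origin on the work surface. World frame = base frame: x ahead of the robot, y to its left, z up, the work surface at z = 0. Lengths are in mm, angles in rad, forces in N, time in s.
With the tool pointing down it reaches from about 300 to 775 mm from the base axis. Payload 14.6 kg.
Tool frame: the origin (TCP) lies on the centre line of the jaws, within the pads' length; the fingertips stand 11 mm ahead of it and the grasp point (between the pads) lies 8 mm behind it; x points along the fingers, y is the direction in which the jaws open and shut, and the axes are right-handed (so a half turn about x gives the same grasp; the last joint's range is limited). The gripper opens to 94 mm and grips with 3 to 60 N. Pads are 16 mm wide; open, the fingers measure 119 mm over their backs; the gripper's body (75 mm by 177 mm) begins 78 mm behind the grasp point.
Start: joints at [1.073, 0.3, 1.521, -0, 1.321, -0.067], TCP at [229.675, 499.739, 216.446] pointing down, gripper open.
Joint ranges: [-3.03, 3.03], [-0.79, 2.21], [0.23, 2.52], [-1.04, 4.18], [0, 3.07], [-2.55, 2.55]. Speed limits (rad/s): [2.22, 2.22, 2.57, 3.14, 3.14, 3.14].

INTERFACE

Orientations are given as [roll, pitch, yaw] about the fixed x, y, z axes, in that order (R = Rz(yaw) Ry(pitch) Rx(roll)).
In Python, from cell import manip gives the robot as it stands.
- The arm moves only by the shell command python3 -m handwheel 'ROWS' [OPENING] [FORCE]. ROWS is JSON, a list of rows, each a list of 2 entries, a list of its own where there are three numbers: the shift along the tool's x, y, z in mm, then the turn about the tool's x in rad. In form: [[[x, y, z], spin], ...]. A call has exactly 10 rows; each row shifts and turns the commanded pose from where the row before left it, along the tool's axes as they then stand; what a row does not reach is not made up. A row lasts 1/8 s, in which the tool goes at most 62.5 mm and 10.7 degrees, less where a joint would pass 70% of its speed; a pose out of reach is approached as far as the arm can. A call with a gripper value outside its range is refused whole. OPENING is the closure in counts, from 0 (fully open) to 255 (shut), set as the call begins (- or left out, the last holds). The fingers move at their own pace and stop on an object; FORCE is the grip in N (left out, the last holds). Time passes only in rows, so rows that do not move let the fingers close, or fill a call up. It gives the time, the measured TCP pose, the force and the opening at its end, in the units of the state.
- manip.read_state(): the state, without advancing time (a new reading comes with each control period).
- manip.camera(name): name is "scene" or "top"; returns a dict with "pixels" (400x640x3 uint8, red, green, blue), "z_map" (400x640 float32, mm along the optical axis (not along the pixel's ray), 0 where there is no reading), "mtx" (3x3 intrinsics, pixels), "xyz" and "orientation" of the camera in the world. Camera axes: x right, y up, looking along -z (the intrinsics and any distortion apply to the point x, -y, -z); pixel columns grow to the right and rows downward; lengths in mm; the calibration is good to about 2 mm. A picture is of the moment at which its call begins.
- manip.sign_off(): hands the job in, once; it reports no verdict.
Trained networks look in the newest picture that a camera, given by its name, has taken for a name from the list of things; names that differ only in an ending like _2 or _b are one class to them, and where a whole thing is asked for, a point or a joint stands for the part that bears it (a point fixed in the world has none). Each returns a list of dicts, best first, with "confidence" (0 to 1); they miss things now and then, are a little off and sometimes report something else, mostly with a low value. They report only what shows in the picture. A call takes as long as a camera call. They do not tell look-alikes from the thing itself.
- manip.cut_out(target, camera): "region" (400x640 bool, what is visible of it) and "centre" ([column, row] in pixels, amid what is visible of it).
The state is a dict: "clock": time; "joints": joint angles; "qd": joint speeds; "effort": joint torques, N m; "eef_pos": TCP position; "eef_rot": TCP orientation; "wrist_force": force on the tool from outside, world axes, zero at the start; "moment": the same for the moment, N m; "finger_gap": finger opening in mm.
Only numpy, scipy, OpenCV 4.12 (cv2) and the standard library are available. Lean on these libraries where they do the work, as an engineer would, in place of code of your own. Each camera call takes 0.05 s, during which the arm holds its last target. There are 200 camera calls.

TASK

Push the flat nest plate with the fingertips, nose (the end with the three brass caps) first, under the low steel bridge of the capping jig until it lies home: flat on the table, square between the rails and with its nose against the red back stop. Only push it along the table: do not lift, carry or tip it, and leave the vials, tools and all other things where they are. Finish with the hand clear of everything.

Things in the scene. Friction and masses are not known exactly. Their poses are not given: they have to be found in the camera images.
- plate: flat aluminium nest plate, 110 mm long (x), 90 wide (y), 10 thick, about 0.27 kg, loose on the table in front of the jig. Three brass caps fixed in it in a row 20 mm ahead of its centre stand 2 mm proud (12 mm overall height); a blue strip marks the tail. Origin: centre of the underside; x towards the nose (the cap end, turned to the jig within about 0.3 rad), z up. Slides on plain friction
- plate_nose (a point): middle of the plate's nose face: 55 mm along the plate's x from its origin, 5 mm above its underside
- jig: capping jig fixed to the table: green rails, steel bridge, red stop. Origin on the table under the bridge's middle; x = the way the plate goes in (away from the robot), y left, z up. Side rails 16 mm tall, x -20 to 47 mm, inner faces y +-49 mm. Flared lead-ins 12 mm tall widen from there to +-64 mm (outside +-74) at x -50 mm. Plate home: its origin at jig x -20 mm, y 0, axes parallel
- bridge_mouth (a point): middle of the slot under the bridge's front edge, jig x -20 mm, 8 mm above the table. The bridge is 40 mm deep (jig x -20 to 20 mm), its underside 16 mm above the table, top 24 mm, bolt heads to 29 mm. With the plate home its tail sticks out 55 mm in front of the bridge and 15 mm of its nose shows behind it
- stop_face (a point): middle of the front face of the red back stop, jig x 35 mm, 5 mm above the table; the stop is a rigid bar 16 mm tall across the passage. The plate's nose comes to this point when home
- vial_a: small amber vial with silver cap, 16 mm across, 38 mm tall, standing left (+y) of the jig; origin at the centre of its underside; leave alone
- vial_b: the same kind of vial standing right (-y) of the jig; origin at the centre of its underside; leave alone
- screwdriver: screwdriver 180 mm long lying behind the jig (beyond its stop), roughly across; origin near its middle, on the table; leave alone
- vial_tray: white open tray 140 x 110 x 30 mm filled with vials that stand up to 43 mm above the table; origin at the centre of its underside; leave alone
- cap_bowl: green plastic bowl of loose silver caps, 110 mm across, 35 mm tall; origin at the centre of its underside; leave alone
- oil_bottle: yellow plastic bottle, 48 mm across, 110 mm tall; origin at the centre of its underside; leave alone
- wrench: steel wrench 160 mm long lying flat; origin near its middle, on the table; leave alone
There are look-alikes about, which are no part of the job. Several things have the shape of the plate; the one meant has the colours described above.

How it is judged (in metres and radians):
On the way:
1. the plate's nose is under the bridge, between the rails, flat on the table (x of plate_nose in the frame of jig between -0.01 and 0.03 m and y of plate_nose in the frame of jig between -0.012 and 0.012 m and height (world z) of plate_nose between -0.005 and 0.011 m).
At the end, for the whole second after the job is handed in: the plate rests flat on the table under the bridge, nose within 4 mm of the back stop, within 8 mm of the jig's centre line and 0.08 rad of square, and the robot has let go (x of plate_nose in the frame of jig between 0.031 and 0.039 m and y of plate in the frame of jig between -0.008 and 0.008 m and angle between the x axis of plate and the x axis of jig, either way round below 0.08 rad and angle between plate's own z axis and vertical below 0.04 rad and height (world z) of plate below 0.003 m and linear speed of plate below 0.01 m/s); the robot touches nothing.
It fails at once if the plate is lifted off the table (more than 8 mm) (height (world z) of plate above 0.008 m).
It fails at once if the plate is tipped (more than 0.1 rad) (angle between plate's own z axis and vertical above 0.1 rad).
It fails at once if a vial, tool, the tray, the bowl or the bottle is moved by more than 20 mm (distance of any of vial_a, vial_b, screwdriver, vial_tray, cap_bowl, oil_bottle, wrench from where it was at the start of the episode above 0.02 m).
It fails at once if a vial or the bottle is tipped over (angle between any of vial_a, vial_b, oil_bottle's own z axis and vertical above 0.4 rad).
It also fails if it takes over 54 s, if anything falls off the work surface, if the arm or the gripper's body presses on something with over 40 N, if the wrist force passes 120 N, or if a joint passes its speed limit or range.

## Working session

There is one attempt and no reset: what is moved stays moved. The work goes in short steps, Python scripts to look and compute and a shell command to move; the robot and the scene stay as the last step left them, time stands still between calls to the robot, and variables do not carry over. Pictures are saved under pics/ and viewed, about 8 in all and at most 12, crops included, and the job is handed in when it is done.

```bash
mkdir -p pics; ls
cat > h.py <<'E'
import numpy as np, cv2
from cell import manip
from scipy.spatial.transform import Rotation as R
def cam(n):
    c=manip.camera(n); c['R']=R.from_euler('xyz',c['orientation']).as_matrix(); c['t']=np.array(c['xyz'],float); return c
def pts(c,uv,z=None):
    uv=np.atleast_2d(np.array(uv,float)); K=np.array(c['mtx'])
    d=np.c_[(uv[:,0]-K[0,2])/K[0,0],-(uv[:,1]-K[1,2])/K[1,1],-np.ones(len(uv))]@c['R'].T
    if z is None:
        s=c['z_map'][uv[:,1].astype(int),uv[:,0].astype(int)]
    else: s=(z-c['t'][2])/d[:,2]
    return c['t']+d*s[:,None]
def save(c,f,box=None,s=1):
    im=c['pixels'][:,:,::-1]
    if box: im=im[box[1]:box[3],box[0]:box[2]]
    cv2.imwrite('pics/'+f,cv2.resize(im,None,fx=s,fy=s,interpolation=cv2.INTER_CUBIC))
E
python3 - <<'E'
from h import *
print(manip.read_state())
for n in('top','scene'):
    c=cam(n); save(c,n+'1.png'); print(n,c['xyz'],c['orientation'],c['mtx'])
    for t in ('plate','jig','vial_a','screwdriver','vial_tray','cap_bowl','oil_bottle','wrench'):
        for r in manip.cut_out(t,n):
            m=r['region']; v,u=np.nonzero(m); p=pts(c,np.c_[u,v]); 
            print(n,t,round(r['confidence'],2),np.round(r['centre']),m.sum(),np.median(p,0).round(),p[:,2].max().round())
E
```

```text
pics
{'clock': 0.0, 'joints': array([ 1.07338414e+00,  3.00481492e-01,  1.52157623e+00,  3.85078863e-05,
        1.32071137e+00, -6.65817872e-02]), 'qd': array([-0.00016534,  0.00200361,  0.0010307 ,  0.00122996, -0.00017167,
       -0.00107191]), 'effort': array([-2.99133862e-03, -5.31815708e+01, -3.52731264e+01,  7.05914805e-02,
        2.45326204e-02, -8.67112180e-05]), 'eef_pos': array([229.55880474, 499.52669908, 215.88267912]), 'eef_rot': array([-1.66907237,  1.5696193 , -2.09991232]), 'wrist_force': array([ 0.21977205,  0.36976116, -0.21526976]), 'moment': array([ 0.02214254, -0.02497502,  0.03749715]), 'finger_gap': 93.93223370158088}
top [ 506.41814771    1.84953597 1098.51874725] [ 0.07417301 -0.00515838 -1.57118345] [[363.58321867   0.         324.20138849]
 [  0.         363.58321867 198.01806042]
 [  0.           0.           1.        ]]
top plate 0.84 [307. 270.] 1106 [371.  47.   9.] 1099.0
top plate 0.8 [335. 210.] 1045 [551. -36.   9.] 1099.0
top plate 0.74 [263. 229.] 1148 [495. 172.   9.] 1099.0
top jig 0.8 [331. 162.] 974 [691. -18.  21.] 1099.0
top jig 0.72 [445
[... 681 characters left out ...]
ne plate 0.79 [239. 192.] 951 [ 605. -231.    9.] 718.0
scene plate 0.71 [395. 194.] 1007 [505. 173.   8.] 718.0
scene plate 0.56 [357. 162.] 714 [381.  52.   8.] 718.0
scene jig 0.74 [304. 226.] 1209 [701. -13.  19.] 718.0
scene vial_a 0.55 [358. 242.] 103 [723. 117.  20.] 718.0
scene vial_a 0.54 [247. 232.] 87 [ 752. -137.   20.] 39.0
scene screwdriver 0.63 [278. 254.] 623 [807. -43.  17.] 27.0
scene vial_tray 0.58 [469. 196.] 1824 [471. 366.  27.] 718.0
scene cap_bowl 0.6 [226. 148.] 619 [ 434. -356.   22.] 718.0
scene oil_bottle 0.65 [479. 240.] 903 [680. 377.  57.] 718.0
scene wrench 0.86 [178. 206.] 268 [ 696. -363.    6.] 718.0
scene wrench 0.19 [305. 225.] 1316 [700. -14.  17.] 718.0
```

Run:
```python
from h import *
c=cam('top'); save(c,'crop1.png',(230,110,430,310),3)
```

```text
(no output)
```

View pics/crop1.png

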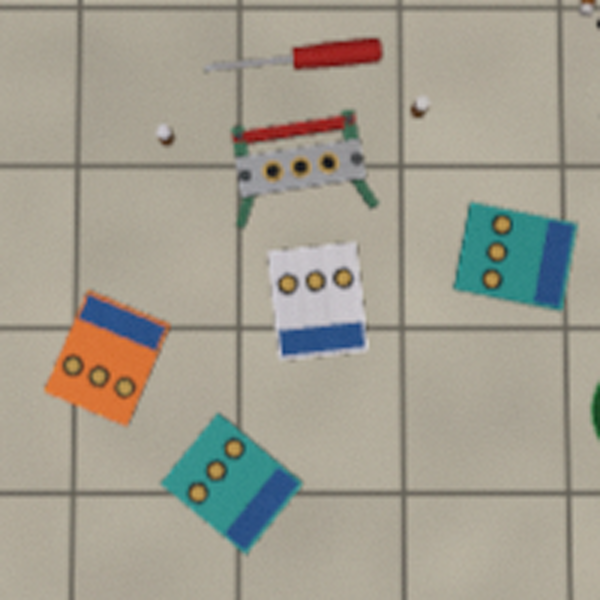

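View pics/scene1.png

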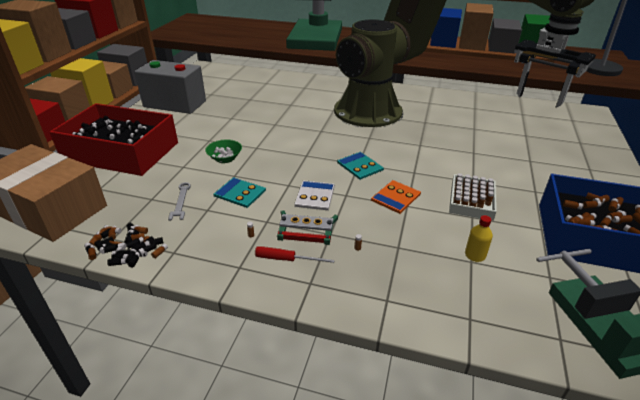

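```bash
cat > meas.py <<'E'
from h import *
def plate(c, near=None):
    r=[r for r in manip.cut_out('plate','top')]
    hsv=cv2.cvtColor(c['pixels'],cv2.COLOR_RGB2HSV); out=[]
    for q in r:
        m=cv2.dilate(q['region'].astype(np.uint8),np.ones((3,3)))>0
        v,u=np.nonzero(q['region']); s=np.median(hsv[v,u,1]); 
        if s>60: continue
        p=pts(c,np.c_[u,v],10)[:,:2].astype(np.float32)
        rect=cv2.minAreaRect(p)
        mb=m&(hsv[...,0]>100)&(hsv[...,0]<130)&(hsv[...,1]>110)
        v,u=np.nonzero(mb); b=pts(c,np.c_[u,v],10)[:,:2]
        box=cv2.boxPoints(rect); ctr=np.array(rect[0])
        d=ctr-b.mean(0); e=[box[1]-box[0],box[2]-box[1]]
        e=max(e,key=lambda x:abs(x@d)/np.linalg.norm(x)); e=e*np.sign(e@d)
        out.append((ctr,np.arctan2(e[1],e[0]),rect[1],p.mean(0),b.mean(0),np.arctan2(d[1],d[0])))
    return out
E
python3 - <<'E'
from meas import *
c=cam('top')
for o in plate(c): print('plate',*[np.round(x,3) for x in o])
hsv=cv2.cvtColor(c['pixels'],cv2.COLOR_RGB2HSV).astype(int)
vv,uu=np.mgrid[0:400,0:640]; box=(uu>295)&(uu<365)&(vv>143)&(vv<190)
def an(m,z,n):
    v,u=np.nonzero(m); p=pts(c,np.c_[u,v],z)[:,:2].astype(np.float32); r=cv2.minAreaRect(p); print(n,m.sum(),np.round(p.mean(0),1),np.round(r[0],1),np.round(r[1],1),r[2]); return p
H,S,V=hsv[...,0],hsv[...,1],hsv[...,2]
red=box&((H<8)|(H>172))&(S>130); p=an(red,16,'red')
l=cv2.fitLine(p,cv2.DIST_L2,0,.01,.01).ravel(); print('red dir',l)
gr=box&(H>40)&(H<90)&(S>70)
n,lab,st,ce=cv2.connectedComponentsWithStats(gr.astype(np.uint8))
for i in range(1,n):
    if st[i,4]>8: print(st[i],ce[i],pts(c,[ce[i]],14).round(1))
P=pts(c,np.c_[uu.ravel(),vv.ravel()]).reshape(400,640,3)
br=box&(P[...,2]>20)&~red&~gr; p=an(br,24,'bridge'); print(np.median(P[br],0))
l=cv2.fitLine(p,cv2.DIST_L2,0,.01,.01).ravel(); print('bridge dir',l)
for nme in ('vial_a','vial_b'):
  for r in manip.cut_out(nme,'top'): print(r['centre'],pts(c,[r['centre']],38))
E
```

```text
plate [550.001 -39.167] 0.148 [110.992  90.974] [549.547 -38.597] [513.997 -41.534] 0.066
red 134 [723.6 -14.4] [722.8  -9.5] [ 11.8 110.5] 8.87954044342041
red dir [ 1.5151073e-01 -9.8845559e-01  7.2364752e+02 -1.4379763e+01]
[345 152   4   4  13] [346.38461538 153.76923077] [[721.  -70.8  14. ]]
[308 158   4   4  14] [309.71428571 159.35714286] [[703.9  39.8  14. ]]
[348 170   7   9  25] [351.4  173.72] [[660.3 -85.6  14. ]]
[309 176   5   9  24] [311.         179.83333333] [[641.7  35.8  14. ]]
bridge 545 [682.5 -21.4] [691.  -17.2] [ 84.4 170.4] 22.659753799438477
[681.81716465 -20.96019882  24.00348061]
bridge dir [ 1.6637978e-01 -9.8606175e-01  6.8249146e+02 -2.1420582e+01]
```

The plate is the pale aluminium one at top pixel (335,210), with its blue tail towards the robot. The teal plates at (307,270) and (402,195) and the orange one at (263,229) are look-alikes. The bridge is at about (331,165) and the red stop at about (328,153).

The jig comes out at about (682, -21) with yaw 0.152. The plate sits 133 mm short along the jig's x and about 2 mm to the left.

```bash
cat > go.py <<'E'
from h import *
import sys
J=np.array([682,-20.8]); yaw=.152
def rep():
    s=manip.read_state(); M=R.from_euler('xyz',s['eef_rot']).as_matrix(); p=np.array(s['eef_pos'])
    a=lambda v:np.arctan2(v[1],v[0]); c,n=np.cos(yaw),np.sin(yaw); d=p[:2]-J
    print('t',round(s['clock'],2),'pos',p.round(1),'jig xy',np.round([c*d[0]+n*d[1],-n*d[0]+c*d[1]],1),'F',np.round(s['wrist_force'],1),'gap',round(s['finger_gap'],1))
    print('tool x',M[:,0].round(3),'yaw of tool y,z rel jig',round(a(M[:,1])-yaw,3),round(a(M[:,2])-yaw,3))
    return p,M
def need(jx,jy,z):
    p,M=rep(); c,n=np.cos(yaw),np.sin(yaw)
    t=np.array([J[0]+c*jx-n*jy,J[1]+n*jx+c*jy,z]); print('target',t.round(1),'shift in tool',(M.T@(t-p)).round(1))
if len(sys.argv)>1: need(*map(float,sys.argv[1:4]))
E
python3 go.py -218 0 150
python3 - <<'E'
from h import *
c=cam('top'); save(c,'crop2.png',(295,140,375,235),7)
E
```

```text
t 1.15 pos [229.7 499.7 216.4] jig xy [-368.3  583. ] F [-0.6  0.3  0.2] gap 94.0
tool x [-0. -0. -1.] yaw of tool y,z rel jig 0.988 -0.583
target [466.5 -53.8 150. ] shift in tool [  66.4 -404.1  446.4]
```

View pics/crop2.png

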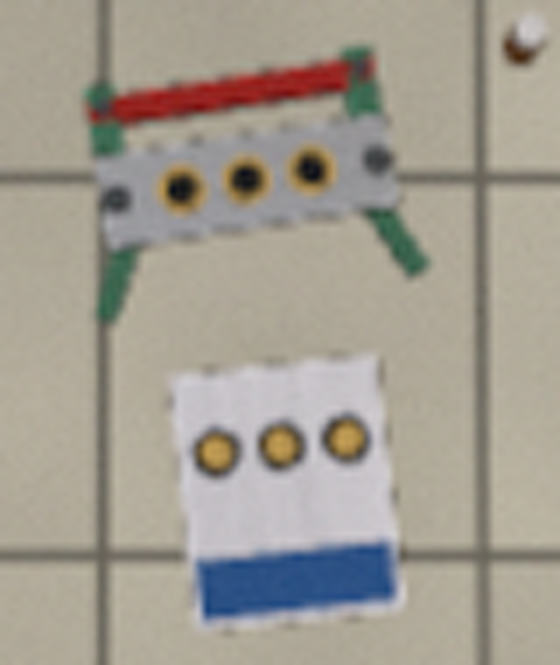

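The crop confirms the pale plate with brass caps towards the jig, at (282,446), and the blue strip at its tail, at (297,580). It needs only a small turn to square up. I'll use two spread fingertips to push the tail along the jig's centre line.

```bash
python3 -m handwheel '[[[3,-20,22],0],[[7,-41,45],0],[[7,-41,45],0],[[7,-41,45],0],[[7,-41,45],0],[[7,-41,45],0],[[7,-41,45],0],[[7,-41,45],0],[[7,-41,45],0],[[3,-28,31],0]]' 95 20; python3 go.py -218 0 100
```

```text
clock: 2.45
eef_pos: [448.4, -16.7, 154.3]
eef_rot: [-0.242, 1.571, -0.675]
wrist_force: [1.0, 0.2, -0.5]
finger_gap: 58.8
t 2.45 pos [448.4 -16.7 154.3] jig xy [-230.3   39.4] F [ 1.   0.2 -0.5] gap 58.8
tool x [ 0. -0. -1.] yaw of tool y,z rel jig 0.987 -0.584
target [466.5 -53.8 100. ] shift in tool [ 54.3 -26.1  32. ]
```

```bash
python3 -m handwheel '[[[0,-13,16],0],[[0,-13,16],0],[[0,0,0],-0.117],[[0,0,0],-0.117],[[0,0,0],-0.117],[[0,0,0],-0.117],[[0,0,0],-0.116],[[25,0,0],0],[[25,0,0],0],[[0,0,0],0]]'; python3 go.py -218 0 15
python3 - <<'E'
from h import *
c=cam('scene'); save(c,'s2.png',(200,60,440,240),3.3)
E
```

```text
clock: 3.7
eef_pos: [465.5, -51.2, 103.4]
eef_rot: [2.798, 1.568, 2.952]
wrist_force: [-0.3, -0.2, 1.5]
finger_gap: 58.5
t 3.7 pos [465.5 -51.2 103.4] jig xy [-218.6    2.8] F [-0.3 -0.2  1.5] gap 58.5
tool x [-0.003  0.001 -1.   ] yaw of tool y,z rel jig 1.572 0.002
target [466.5 -53.8  15. ] shift in tool [88.4 -2.9  0.8]
```

View pics/s2.png

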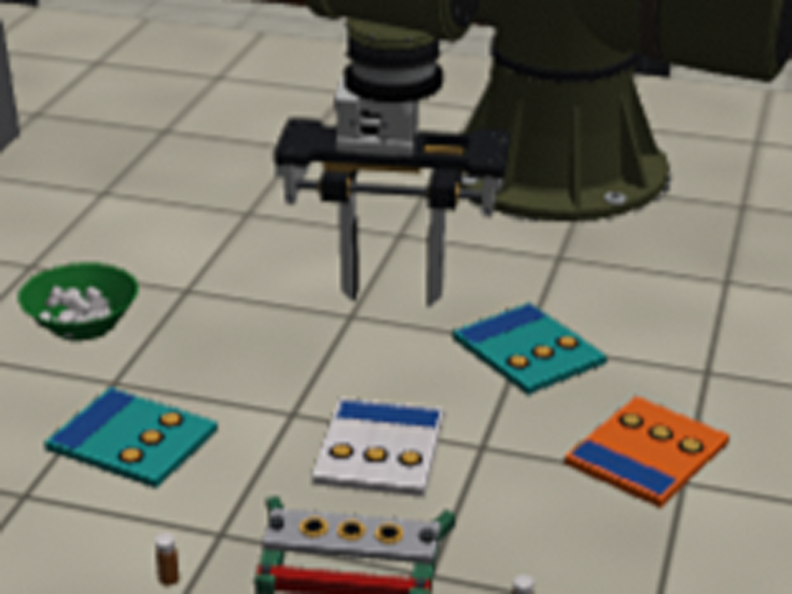

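The hand is behind the blue tail at crop position (390,412), with its fingers spread square to the jig. The teal look-alike at (530,345) is clear to the side, so I'll descend.

```bash
python3 -m handwheel '[[[20,-1,0],0],[[20,-1,0],0],[[20,-1,0],0],[[16,0,0],0],[[8,0,0],0],[[4,0,0],0],[[0,0,0],0],[[0,0,0],0],[[0,0,0],0],[[0,0,0],0]]'; python3 go.py -200 0 15
```

```text
clock: 5.0
eef_pos: [466.7, -54.3, 16.6]
eef_rot: [-0.386, 1.57, -0.233]
wrist_force: [0.9, -0.2, -0.0]
finger_gap: 59.2
t 5.0 pos [466.7 -54.3  16.6] jig xy [-217.9   -0.6] F [ 0.9 -0.2 -0. ] gap 59.2
tool x [ 0. -0. -1.] yaw of tool y,z rel jig 1.572 0.001
target [484.3 -51.1  15. ] shift in tool [ 1.6  0.5 17.9]
```

```bash
python3 -m handwheel '[[[2,0.5,6],0],[[0,0,8],0],[[0,0,5],0],[[0,0,5],0],[[0,0,7],0],[[0,0,7],0],[[0,0,7],0],[[0,0,7],0],[[0,0,7],0],[[0,0,3],0]]'; python3 go.py -83 0 15
python3 - <<'E'
from h import *
c=cam('top'); save(c,'t3.png',(285,130,385,240),5.4)
E
```

```text
clock: 6.25
eef_pos: [528.2, -44.3, 14.5]
eef_rot: [-2.855, 1.571, -2.701]
wrist_force: [-2.4, -1.2, 2.1]
finger_gap: 59.3
t 6.25 pos [528.2 -44.3  14.5] jig xy [-155.6    0. ] F [-2.4 -1.2  2.1] gap 59.3
tool x [-0. -0. -1.] yaw of tool y,z rel jig 1.572 0.001
target [600.  -33.4  15. ] shift in tool [-0.5 -0.1 72.6]
```

View pics/t3.png

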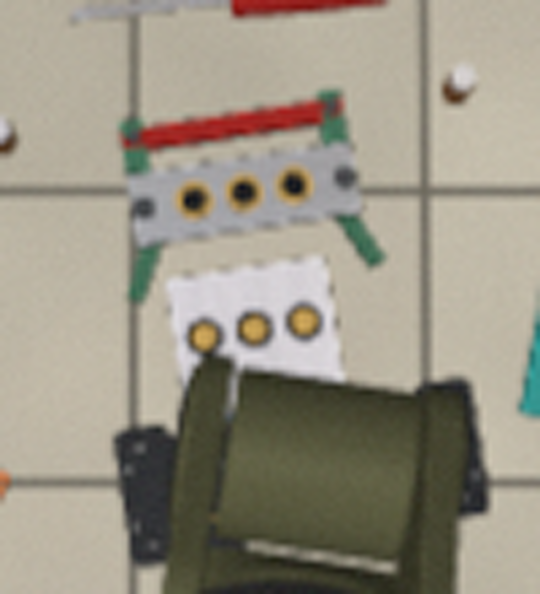

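The plate is now square to the jig, with its nose edge at (165–326, 258–282), but it looks a few mm left of the centre line. I'll measure that with numbers.

```bash
cat > off.py <<'E'
from h import *
def off(nm=None):
    c=cam('top'); hsv=cv2.cvtColor(c['pixels'],cv2.COLOR_RGB2HSV).astype(int); H,S,V=[hsv[...,i] for i in range(3)]
    vv,uu=np.mgrid[0:400,0:640]
    br=(H>12)&(H<30)&(S>90)&(uu>300)&(uu<365)&(vv>148)&(vv<215)&(V>110)
    n,l,st,ce=cv2.connectedComponentsWithStats(br.astype(np.uint8))
    for i in range(1,n):
        if st[i,4]>4: print('brass',ce[i].round(1),st[i,4],pts(c,[ce[i]],24 if ce[i][1]<175 else 12).round(1)[0,:2])
    g=(H>40)&(H<90)&(S>70)&(uu>295)&(uu<365)&(vv>143)&(vv<190)
    n,l,st,ce=cv2.connectedComponentsWithStats(g.astype(np.uint8))
    for i in range(1,n):
        if st[i,4]>6: print('green',ce[i].round(1),st[i,4],pts(c,[ce[i]],16 if ce[i][1]<165 else 12).round(1)[0,:2])
    return c
if __name__=='__main__': off()
E
python3 off.py
```

```text
brass [339.1 163.9] 23 [688.3 -48.3]
brass [329.9 165.3] 18 [684.2 -20.7]
brass [320.6 166.4] 19 [680.8   7. ]
brass [340.9 189. ] 20 [614.5 -53.9]
brass [331.8 190.2] 20 [610.5 -26.5]
brass [322.2 191.9] 21 [605.7   2.2]
green [346.4 153.8] 13 [720.6 -70.7]
green [309.7 159.4] 14 [703.5  39.8]
green [351.4 173.7] 25 [660.6 -85.8]
green [311.  179.8] 23 [642.1  36. ]
```

The plate is about 5 mm left, against 4 mm of clearance per side. I'll push forward while easing right so friction carries the plate over, with the flare as a funnel, then check.

```bash
python3 -m handwheel '[[[0,0,1],0],[[0,-1,3],0],[[0,-1,3],0],[[0,-1,3],0],[[0,-1,3],0],[[0,-1,3],0],[[0,0,0],0],[[0,0,0],0],[[0,0,0],0],[[0,0,0],0]]'; python3 go.py -83 0 15; python3 off.py | grep brass
```

```text
clock: 7.6
eef_pos: [544.4, -46.9, 14.5]
eef_rot: [-0.351, 1.571, -0.198]
wrist_force: [-0.4, -0.2, -0.2]
finger_gap: 58.7
t 7.6 pos [544.4 -46.9  14.5] jig xy [-140.    -4.9] F [-0.4 -0.2 -0.2] gap 58.7
tool x [ 0. -0. -1.] yaw of tool y,z rel jig 1.572 0.001
target [600.  -33.4  15. ] shift in tool [-0.5  4.9 57. ]
brass [339.1 163.9] 23 [688.3 -48.3]
brass [329.8 165.4] 17 [683.8 -20.4]
brass [320.6 166.4] 19 [680.8   7. ]
brass [341.8 183.5] 20 [630.9 -56.7]
brass [332.3 184.9] 20 [626.7 -28.1]
brass [323.  186.1] 20 [ 6.231e+02 -3.000e-01]
```

The sideways push worked: the lateral error is now about 1 mm and the plate is square. I'll push straight in.

```bash
python3 -m handwheel '[[[0,0,3],0],[[0,0,5],0],[[0,0,5],0],[[0,0,6],0],[[0,0,6],0],[[0,0,6],0],[[0,0,6],0],[[0,0,5],0],[[0,0,3],0],[[0,0,0],0]]'; python3 go.py -83 -4.9 15
python3 - <<'E'
from off import *
c=off(); save(c,'t5.png',(285,130,385,240),5.4)
c=cam('scene'); save(c,'s5.png',(240,160,380,260),5.6)
E
```

```text
clock: 8.9
eef_pos: [589.1, -40.0, 14.5]
eef_rot: [-0.171, 1.57, -0.018]
wrist_force: [0.6, -0.1, 0.2]
finger_gap: 59.2
t 8.9 pos [589.1 -40.   14.5] jig xy [-94.7  -4.9] F [ 0.6 -0.1  0.2] gap 59.2
tool x [ 0.001 -0.    -1.   ] yaw of tool y,z rel jig 1.572 0.001
target [600.7 -38.2  15. ] shift in tool [-0.5 -0.  11.7]
brass [339.1 163.9] 23 [688.3 -48.3]
brass [329.8 165.4] 17 [683.8 -20.4]
brass [320.6 166.1] 17 [681.7   6.8]
green [346.4 153.8] 13 [720.6 -70.7]
green [309.6 159.2] 13 [703.9  40.1]
green [350.1 172.1] 16 [665.6 -81.9]
green [310.8 180.2] 25 [640.9  36.4]
```

View pics/s5.png

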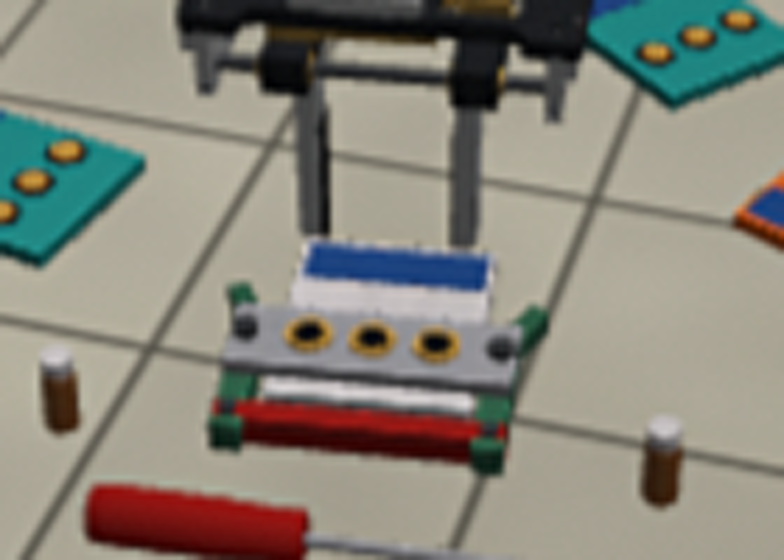

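The plate's nose shows behind the bridge at (365,390), between the rails and short of the stop, with about 12 mm to go. I'll go on gently and watch the force.

```bash
python3 -m handwheel '[[[0,0,2],0],[[0,0,2],0],[[0,0,2],0],[[0,0,2],0],[[0,0,1],0],[[0,0,0],0],[[0,0,0],0],[[0,0,0],0],[[0,0,0],0],[[0,0,0],0]]'; python3 -m handwheel '[[[0,0,0],0],[[0,0,0.5],0],[[0,0,0.5],0],[[0,0,0.5],0],[[0,0,0],0],[[0,0,0],0],[[0,0,0],0],[[0,0,0],0],[[0,0,0],0],[[0,0,0],0]]'; python3 go.py -83 -4.9 15
```

```text
clock: 10.25
eef_pos: [597.8, -38.6, 14.4]
eef_rot: [-0.583, 1.571, -0.43]
wrist_force: [0.5, 0.5, -0.1]
finger_gap: 59.2
clock: 11.5
eef_pos: [599.2, -38.4, 14.4]
eef_rot: [2.924, 1.571, 3.077]
wrist_force: [-1.6, -0.4, 2.0]
finger_gap: 58.7
t 11.5 pos [599.2 -38.4  14.4] jig xy [-84.5  -4.9] F [-1.6 -0.4  2. ] gap 58.7
tool x [-0.  0. -1.] yaw of tool y,z rel jig 1.572 0.001
target [600.7 -38.2  15. ] shift in tool [-0.6 -0.   1.5]
```

```bash
for i in 1; do python3 -m handwheel '[[[0,0,0.3],0],[[0,0,0.3],0],[[0,0,0.3],0],[[0,0,0.3],0],[[0,0,0.3],0],[[0,0,0],0],[[0,0,0],0],[[0,0,0],0],[[0,0,0],0],[[0,0,0],0]]'; done; python3 -m handwheel '[[[0,0,0.3],0],[[0,0,0.3],0],[[0,0,0.3],0],[[0,0,0.3],0],[[0,0,0.3],0],[[0,0,0],0],[[0,0,0],0],[[0,0,0],0],[[0,0,0],0],[[0,0,0],0]]'; python3 go.py -83 -4.9 15
```

```text
clock: 12.75
eef_pos: [600.8, -38.2, 14.5]
eef_rot: [-0.192, 1.571, -0.039]
wrist_force: [0.1, -0.2, -0.1]
finger_gap: 58.9
clock: 14.0
eef_pos: [602.2, -37.9, 14.4]
eef_rot: [-0.252, 1.571, -0.099]
wrist_force: [-0.4, 0.2, -0.2]
finger_gap: 58.7
t 14.0 pos [602.2 -37.9  14.4] jig xy [-81.5  -4.8] F [-0.4  0.2 -0.2] gap 58.7
tool x [ 0. -0. -1.] yaw of tool y,z rel jig 1.572 0.001
target [600.7 -38.2  15. ] shift in tool [-0.6 -0.  -1.5]
```

```bash
python3 -m handwheel '[[[0,0,0.3],0],[[0,0,0.3],0],[[0,0,0.3],0],[[0,0,0.3],0],[[0,0,0.3],0],[[0,0,0],0],[[0,0,0],0],[[0,0,0],0],[[0,0,0],0],[[0,0,0],0]]'; python3 go.py -83 -4.9 15
python3 - <<'E'
from off import *
c=cam('scene'); save(c,'s6.png',(260,185,360,255),8)
E
```

```text
clock: 15.25
eef_pos: [602.5, -37.9, 14.4]
eef_rot: [3.04, 1.568, -3.09]
wrist_force: [-11.4, -1.9, 7.3]
finger_gap: 59.0
t 15.25 pos [602.5 -37.9  14.4] jig xy [-81.2  -4.9] F [-11.4  -1.9   7.3] gap 59.0
tool x [-0.003 -0.    -1.   ] yaw of tool y,z rel jig 1.572 0.001
target [600.7 -38.2  15. ] shift in tool [-0.6 -0.  -1.8]
```

View pics/s6.png

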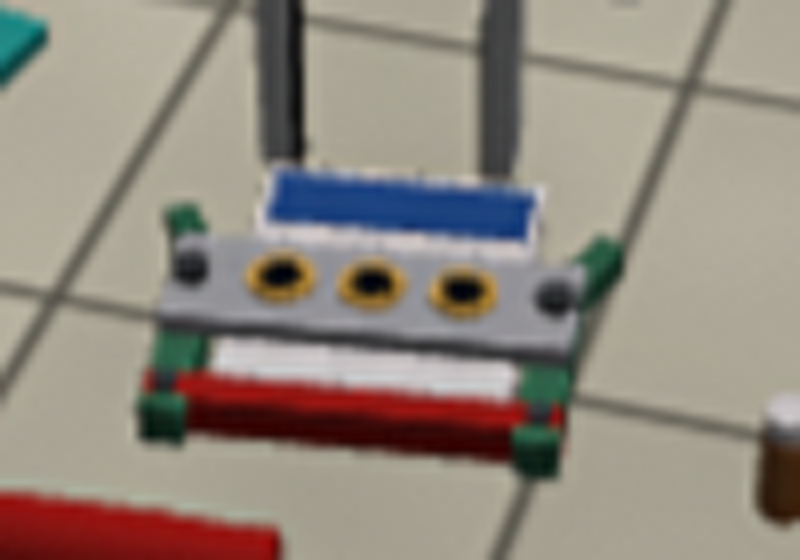

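The force stays at about 11.5 N and the arm has stalled. The plate reaches the red stop along its full width, at (365,385). I'll back off, rise and check.

```bash
python3 -m handwheel '[[[0,0,-1],0],[[0,0,-3],0],[[0,0,-6],0],[[0,0,-10],0],[[0,0,-12],0],[[0,0,-8],0],[[-10,0,0],0],[[-30,0,0],0],[[-40,0,0],0],[[-30,0,0],0]]' && python3 -m handwheel '[[[-20,0,-15],0],[[-20,20,-25],0],[[-10,45,-25],0],[[0,45,-25],0],[[0,45,-25],0],[[0,45,-25],0],[[0,45,-20],0],[[0,20,0],0],[[0,0,0],0],[[0,0,0],0]]'; python3 go.py
python3 - <<'E'
from meas import *
import off
s=manip.read_state(); print(s['eef_pos'],s['wrist_force'])
c=off.off(); save(c,'t7.png',(280,110,390,220),5.4)
hsv=cv2.cvtColor(c['pixels'],cv2.COLOR_RGB2HSV).astype(int); vv,uu=np.mgrid[0:400,0:640]
m=(hsv[...,0]>100)&(hsv[...,0]<130)&(hsv[...,1]>110)&(uu>305)&(uu<365)&(vv>165)&(vv<200)
v,u=np.nonzero(m); p=pts(c,np.c_[u,v],10)[:,:2].astype(np.float32); l=cv2.fitLine(p,cv2.DIST_L2,0,.01,.01).ravel()
d=p.mean(0)-[682,-20.8]; n,k=np.sin(.152),np.cos(.152)
print('blue',m.sum(),p.mean(0),'yaw',np.arctan(-l[0]/l[1]),'jig',k*d[0]+n*d[1],-n*d[0]+k*d[1])
E
```

```text
clock: 16.55
eef_pos: [564.7, -43.8, 127.0]
eef_rot: [-0.286, 1.569, -0.132]
wrist_force: [-0.9, 0.1, -1.0]
finger_gap: 59.2
clock: 17.8
eef_pos: [365.9, 193.2, 174.7]
eef_rot: [-0.153, 1.57, -0.0]
wrist_force: [-0.3, 0.3, 0.3]
finger_gap: 59.0
[365.86120867 193.18155401 174.72762318] [-0.28596194  0.25433415  0.33327776]
brass [339.  163.9] 22 [688.4 -48.1]
brass [329.8 165.4] 17 [683.8 -20.4]
brass [320.7 166.5] 18 [680.5   6.8]
green [346.4 153.9] 12 [720.1 -70.8]
green [309.7 159.4] 14 [703.5  39.8]
green [351.4 173.7] 25 [660.6 -85.8]
green [311.  179.8] 23 [642.1  36. ]
blue 194 [626.8257   -28.741745] yaw 0.15840766 jig -55.74067120737936 0.504061320958459
```

View pics/t7.png

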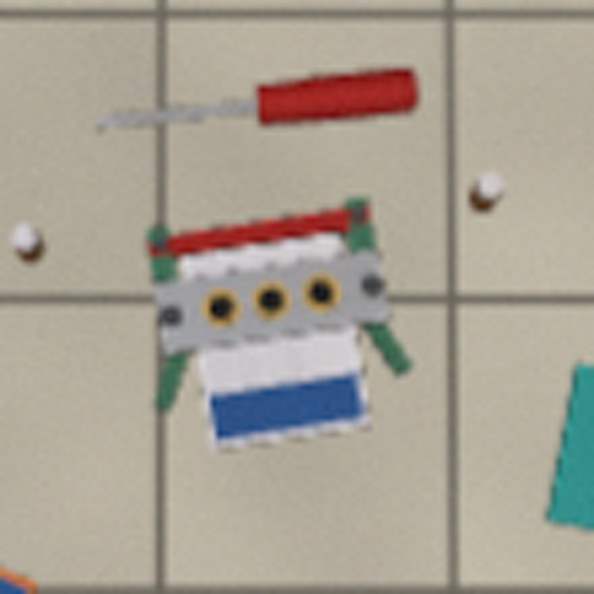

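The plate lies square between the rails, with its nose against the red stop at (262,245). The vials and the screwdriver haven't moved, and the hand is clear.

```bash
python3 -c "
from cell import manip; print(manip.sign_off())"
```

```text
the job is handed in; nothing more can be done
None
```

I pushed the aluminium nest plate nose first under the bridge with two spread fingertips until it lay against the red back stop, and handed the job in at about 18 s. Partway in it sat about 5 mm left of the centre line, so I pushed at a slant, which brought that down to about 1 mm before the nose entered the rails.

**Last checks:**
- **Stop:** the push stalled with about 11.5 N held against the stop. In the picture the nose meets the red bar along its full width.
- **Fit:** from the top camera, the plate is about 0.5 mm off the centre line and 0.006 rad off square, both well inside the limits.
- **Surroundings:** the vials and screwdriver look unmoved in the last picture. I did not view the tray, bowl, bottle or wrench again at the end; the hand never worked near them.
- **Hand:** it finished clear at a height of about 175 mm, with no force on the wrist beyond noise.

**Disagreements:**
- **First plate fit:** the first rectangle fit gave the plate's yaw as 0.148 rad, but the picture showed about 0.1. It also put the plate 2 mm left, where a measurement partway in showed 5 mm.
- **Stop distance:** the stop came about 2 mm later than my jig estimate predicted, which is within the calibration error.

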